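Open the clamp on the round casting mould

TASK

The cup in the round plaster mould is ready to come out; the square mould must stay clamped. With the fingertips alone, press down the thumb lever of the ratchet clamp that holds the round mould, and keeping it pressed push the sliding jaw by its upright post all the way back to the end stop, without forcing it. Do not pinch or lift anything, leave both moulds standing where they are and the other things on the bench alone, and take the hand away.

Things in the scene. Friction and masses are not known exactly. Their poses are not given: they have to be found in the camera images.
- clamp_round: Ratchet bench clamp that holds the ROUND mould, fixed to the bench: wooden board 420 x 90 x 15 mm with a toothed steel bar along its middle (top at z = 51 mm), a fixed jaw near its +x end, an end stop (36 mm wide, x = -205 to -183 mm, top z = 58 mm) at its -x end. Origin: centre of the board's underside. x along the level bar; the sliding jaw opens towards -x; z up.
- jaw_round (a joint): Sliding jaw of the clamp that holds the round mould: 0 shut on the mould, grows as it slides back (towards -x of clamp_round), 0.104 m against the end stop. While the lever is up the ratchet (8 mm teeth) blocks it from moving back; released it takes about 2 to 5 N. It stays where it is left.
- lever_round (a joint): Thumb lever of that jaw: 0 up, grows as its pad is pressed down, 0.24 rad fully down. Hinged across the bar 44 mm nearer the jaw and 21 mm lower than the pad point, so the pad goes down and slightly back. Ratchet free above 0.13 rad; the sprung lever comes up by itself and catches again. At the pad point: about 10 mm of travel, free from about 6 mm on, 4 to 9 N.
- lever_round_pad (a point): Point on the top face of that thumb lever's steel pad where a finger presses, 70 mm above the bench with the lever up; moves with the lever. The pad is 46 mm along the bar (16 mm of it towards the post) and 30 mm wide. It lies in a 76 mm long gap between jaw and post, open at both sides: the post's front face is 22 mm from this point, the jaw's back 54 mm.
- jaw_round_post (a point): Centre of the upright black post (20 mm along the bar, 30 mm across, its top 24 mm above this point) behind the thumb lever; fixed to the sliding jaw. Its flat front face, 10 mm from the centre towards the jaw, is pushed to slide the jaw back. Axes as clamp_round.
- jaw_round_top (a point): Middle of the top edge of the upright of the sliding jaw that bears on the round mould: 24 mm along the bar with its rubber pad, 36 mm wide, top 112 mm above the bench. Slides as one with lever and post. Axes as clamp_round.
- mould_round_c (a point): Centre of the round plaster mould, diameter 96 mm, 66 mm high, standing on two wooden runners at z = 52 mm between the jaws of clamp_round. Loose once the jaw is back.
- clamp_square: The other clamp, of the same make, that holds the SQUARE mould: stays as it is. Origin and axes as clamp_round; its sliding jaw, lever and post stand 16 mm farther towards +x.
- jaw_square (a joint): Sliding jaw of the clamp on the square mould, 0 shut; leave shut.
- lever_square (a joint): Thumb lever of the clamp on the square mould, 0 up; leave alone.
- mould_square_c (a point): Centre of the square-cornered plaster mould, 80 x 104 x 58 mm high, in clamp_square. Leave alone.
- beaker: White ceramic beaker between the clamps, diameter 70 mm, 78 mm high; origin under its foot. Leave alone.
- knife: Wooden modelling knife lying between the clamps, 170 mm long, 10 mm thick; origin under its middle, x along it. Leave alone.
- kidney: Flat half-round steel kidney scraper on the bench in front of the beaker, about 100 x 50 mm, 4 mm thick. Leave alone.
- bowl: White bowl, diameter 124 mm, 50 mm high, to the robot's right. Leave alone.
- glaze_jar: Lidded jar, diameter 68 mm, 85 mm high, to the robot's left. Leave alone.
- loop_tool: Wooden-handled loop tool lying to the robot's left, 160 mm long, 12 mm thick. Leave alone.
Things that resemble listed ones, but are neither listed nor needed, are in the scene too. Leave any red look-alike of the part that bears mould_square_c alone.

How it is judged:
By the outcome, as a careful person would: the job done as asked, in the order asked, and still so for the second after the job is handed in, with the robot touching nothing.
It also fails if it takes over 38 s, if anything falls off the work surface, if the arm or the gripper's body presses on something with over 40 N, if the wrist force passes 120 N, or if a joint passes its speed limit or range.

ROBOT

A 6-joint arm with a two-finger parallel gripper is mounted at the origin on the work surface. World frame = base frame: x ahead of the robot, y to its left, z up, the work surface at z = 0. Lengths are in m, angles in rad, forces in N, time in s.
With the tool pointing down it reaches from about 0.35 to 0.775 m from the base axis. Payload 5.5 kg.
Tool frame: the origin (TCP) lies at the very end of the fingers, on their centre line; the grasp point (between the pads) lies r.grip_depth behind it (r.grip_depth is the distance from the TCP to the grasp point, in m); z points along the fingers, y is the line along which they close (so a half turn about z gives the same grasp; the last joint's range is limited). The gripper opens to 85 mm and grips with 20 to 120 N. Pads are 22 mm wide; open, the fingers measure 114 mm over their backs; the gripper's body (76 mm by 85 mm) begins 54 mm behind the grasp point. The pads swing forward as they close: fully open they stand 13 mm farther back than shut.
Start: joints at [-1.46, 0.313, 0.046, 1.304, 0, 1.431], TCP at [0.143, -0.557, 0.21] pointing down, gripper open.
Joint ranges: [-2.76, 2.76], [-0.86, 1.69], [-1.03, 1.26], [-2.2, 2.34], [-1.47, 1.5], [-3.14, 3.14]. Speed limits (rad/s): [2.57, 2.57, 3.14, 3.14, 3.14, 3.14].

INTERFACE

Orientations are given as a unit quaternion [x, y, z, w].
In Python, from bench import r gives the robot as it stands. The module is installed in compiled form; this text tells all that it offers.
- The arm moves only by the tool play_rows, never from a script. Its argument "steps" is a list of rows, each a list of 7 numbers: the closure, from 0 (fully open) to 1 (shut), then the shift along the world's x, y, z normalised to -1 to 1, where 1 is 0.25 m, then the turn, a rotation vector about the world's x, y, z normalised to -1 to 1, where 1 is pi/4 rad. A call has 1 to 5 rows; each row is the pose to reach, as a shift and turn from the pose commanded when the call began; what a row does not reach only later rows make up. A row lasts 1/12 s, in which the tool goes at most 41.7 mm and 7.16 degrees, less where a joint would pass 70% of its speed; a pose out of reach is approached as far as the arm can. A call with a number of a shift or a turn outside -1 to 1 is refused whole. A call with a gripper value outside its range is refused whole. The fingers move at their own pace and stop on an object; the grip force is fixed at half the most. Time passes only in rows, so rows that repeat a pose let the fingers close. It gives the time, the measured TCP pose, the force, the opening and the grip force at its end, in the units of the state.
- r.state(): the state, without advancing time (a new reading comes with each control period).
- r.camera(name): name is "scene" or "top" or "wrist"; returns the picture (480x640x3 uint8, red, green, blue); there is no depth.
- r.camera_model(name): a dict with "fx", "fy", "cx", "cy" (pixels), "rvec" (rotation vector, rad) and "tvec" (3), from world to camera coordinates, as OpenCV has them. Camera axes: x right, y down, z forward; pixel columns grow to the right and rows downward; lengths in m; the calibration is good to about 2 mm. A picture is of the moment at which its call begins: read the wrist's pose just before it. camera_model takes no time and is no camera call; for the wrist camera it gives the pose at the moment of the call.
- r.close_job(): hands the job in; it is judged then, once.
The state is a dict: "time_s": time; "joint_pos": joint angles; "qvel": joint speeds; "tau": joint torques, N m; "tool_pos": TCP position; "tcp_rot": TCP orientation; "wrist_force": force on the tool from outside, world axes, zero at the start; "torque": the same for the moment, N m; "gripper_width": finger opening in m; "grip_force": force on a finger pad.
Only numpy, scipy, OpenCV 4.12 (cv2) and the standard library are available. Lean on these libraries where they do the work, as an engineer would, in place of code of your own. Each camera call takes 0.05 s, during which the arm holds its last target. There are 200 camera calls.

## Working session

There is one attempt and no reset: what is moved stays moved. The work goes in short steps, Python scripts to look and compute and a tool call to move; the robot and the scene stay as the last step left them, time stands still between calls to the robot, and variables do not carry over. Pictures are saved under pics/ and viewed, at most 10 in all, crops included, and the job is handed in when it is done.

Besides the shell and the picture viewer there is one more tool, called after ">>>" by a JSON object that holds its "method" and its "body", one argument or row to a line. play_rows: Moves the arm, as the interface text tells. Its arguments: {"type":"object","properties":{"steps":{"type":"array","items":{"type":"array","items":{"type":"number","minimum":-1,"maximum":1}}}},"required":["steps"]}

```bash
mkdir -p pics
python3 - <<'E'
from bench import r
import cv2
for n in("top","scene"):
    cv2.imwrite(f"pics/{n}.png",r.camera(n)[:,:,::-1]); print(n,r.camera_model(n))
print(r.state(),r.grip_depth)
E
```

```text
top {'fx': 485.79688790535806, 'fy': 485.79688790535806, 'cx': 320.68963257026803, 'cy': 250.33728385175158, 'rvec': array([ 2.20107742, -2.17247118,  0.07476252]), 'tvec': array([-0.0040488 ,  0.54633857,  1.59794963])}
scene {'fx': 502.40300572566366, 'fy': 502.40300572566366, 'cx': 324.26420609255194, 'cy': 235.15807070092288, 'rvec': array([ 1.25907338,  2.34358451, -0.92242946]), 'tvec': array([ 0.33003656, -0.28165666,  1.59597841])}
{'time_s': 0.1, 'joint_pos': array([-1.45960789e+00,  3.13935160e-01,  4.50948013e-02,  1.30358444e+00,
       -3.78695823e-05,  1.43116140e+00]), 'qvel': array([ 5.48292226e-04, -5.95401332e-04,  1.13932965e-03, -6.94506741e-05,
       -6.85325665e-05,  2.82840864e-03]), 'tau': array([ 3.01974847e-03, -4.81721449e+01,  2.99246871e+01,  1.26876266e-02,
       -2.19594499e-04, -1.66683145e-05]), 'tool_pos': array([ 0.14262117, -0.55653325,  0.20949335]), 'tcp_rot': array([ 9.92145926e-01,  1.25083169e-01, -7.35215797e-06, -8.14424515e-04]), 'wrist_force': array([0.32209264, 1.19861895, 0.17809588]), 'torque': array([ 0.01193975, -0.01960469,  0.00401551]), 'grip_force': 0.0, 'gripper_width': 0.08566627839149712} 0.0187
```

View pics/top.png

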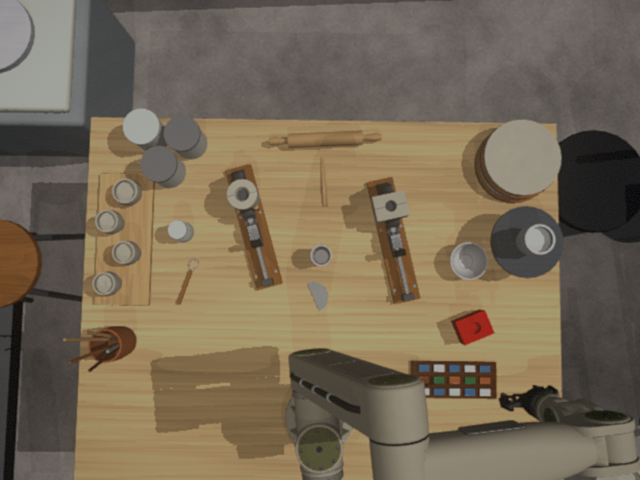

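View pics/scene.png

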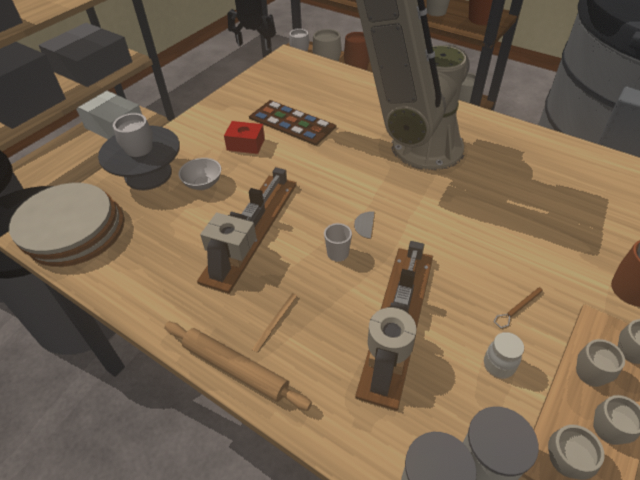

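The top view shows the round mould at (242,194), its clamp running from (240,168) down to (268,288), and the square clamp at the right (390,206). I'll enlarge the round clamp.

Run:
```python
import cv2,numpy as np
a=cv2.imread("pics/top.png")[155:295,205:305]; b=cv2.imread("pics/scene.png")[235:405,345:445]
a=cv2.resize(a,None,fx=4,fy=4,interpolation=2); b=cv2.resize(b,None,fx=3.5,fy=3.5,interpolation=2)
c=np.zeros((600,760,3),np.uint8); c[:560,:400]=a; c[:595,405:755]=b
cv2.imwrite("pics/crop.png",c)
```

```text
(no output)
```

View pics/crop.png

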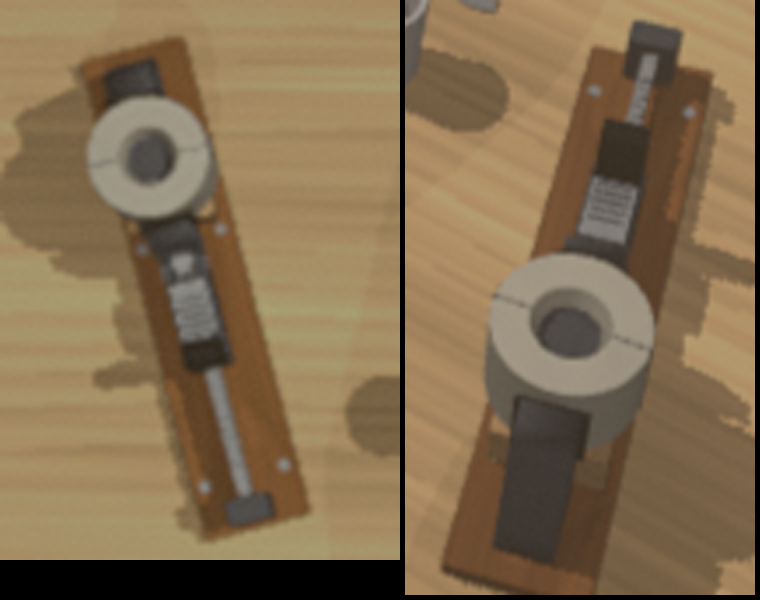

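```bash
cat > h.py <<'E'
import cv2,numpy as np
def ray(m,u,v,z):
    R=cv2.Rodrigues(m["rvec"])[0]; o=-R.T@m["tvec"]
    d=R.T@np.array([(u-m["cx"])/m["fx"],(v-m["cy"])/m["fy"],1]); return o+d*(z-o[2])/d[2]
def proj(m,p): return cv2.projectPoints(np.array(p,float).reshape(-1,3),m["rvec"],m["tvec"],np.array([[m["fx"],0,m["cx"]],[0,m["fy"],m["cy"]],[0,0,1]]),None)[0][:,0]
E
python3 - <<'E'
from h import *; from bench import r
m=r.camera_model("top"); T=lambda x,y,z: ray(m,205+x/4,155+y/4,z)
s=r.camera_model("scene"); S=lambda x,y,z: ray(s,345+(x-405)/3.5,235+y/3.5,z)
c=[T(82,62,.015),T(183,38,.015),T(310,512,.015),T(207,541,.015)]
for p in c: print(p.round(4))
c=np.array(c); o=c.mean(0); x=(c[0]+c[1]-c[2]-c[3]); x/=np.linalg.norm(x); y=np.array([-x[1],x[0],0])
print("o",o,"yaw",np.degrees(np.arctan2(x[1],x[0])))
for n,p in dict(mould=T(152,157,.085),padlo=T(201,342,.07),padhi=T(188,283,.07),padc=T(195,310,.07),
  stop=T(250,508,.058),Smould=S(572,328,.085),Spadc=S(610,208,.07),SstopTop=S(656,38,.058),Sb1=S(593,48,.015),Sb2=S(711,72,.015),Sb3=S(443,568,.015)).items(): print(n,p.round(4),"loc",((p-o)@x).round(4),((p-o)@y).round(4))
E
```

```text
[0.8122 0.3276 0.015 ]
[0.8339 0.243  0.015 ]
[0.4363 0.1284 0.015 ]
[0.4112 0.2134 0.015 ]
o [0.62338906 0.22810695 0.015     ] yaw 15.981107012506449
mould [0.7193 0.2553 0.085 ] loc 0.0997 -0.0003
padlo [0.5719 0.2146 0.07  ] loc -0.0532 0.0012
padhi [0.6196 0.2261 0.07  ] loc -0.0042 -0.0008
padc [0.5977 0.22   0.07  ] loc -0.0269 -0.0007
stop [0.4388 0.1736 0.058 ] loc -0.1924 -0.0016
Smould [0.7013 0.2483 0.085 ] loc 0.0805 -0.0021
Spadc [0.6009 0.2223 0.07  ] loc -0.0233 0.0006
SstopTop [0.4449 0.1776 0.058 ] loc -0.1855 0.0005
Sb1 [0.4423 0.1305 0.015 ] loc -0.201 -0.044
Sb2 [0.4162 0.2128 0.015 ] loc -0.2034 0.0423
Sb3 [0.8433 0.2474 0.015 ] loc 0.2167 -0.042
```

Round clamp: origin ≈ (0.623, 0.228), yaw 16°. The jaw is shut, so the pad point is at local x ≈ −37 mm and the post's front face at ≈ −59 mm. I'll shut the gripper and move above the pad.

>>> {"method": "play_rows", "body": {
  "steps": [
    [1,0.07,0.124,0,0,0,0.036],
    [1,0.14,0.248,0,0,0,0.036],
    [1,0.21,0.372,0,0,0,0.036],
    [1,0.28,0.496,0,0,0,0.036],
    [1,0.35,0.62,0,0,0,0.036]
  ]
}}

```text
time_s: 0.52
tool_pos: [0.2305, -0.4003, 0.2098]
tcp_rot: [0.99, 0.139, -0.0, -0.0]
wrist_force: [1.2, 0.1, 0.6]
gripper_width: 0.0251
grip_force: 0.0
```

>>> {"method": "play_rows", "body": {
  "steps": [
    [1,0.07,0.124,0,0,0,0],
    [1,0.14,0.248,0,0,0,0],
    [1,0.21,0.372,0,0,0,0],
    [1,0.28,0.496,0,0,0,0],
    [1,0.35,0.62,0,0,0,0]
  ]
}}

```text
time_s: 0.93
tool_pos: [0.3179, -0.2453, 0.2101]
tcp_rot: [0.99, 0.139, -0.0, -0.0]
wrist_force: [1.0, -0.5, 0.3]
gripper_width: 0.0003
grip_force: 0.0
```

>>> {"method": "play_rows", "body": {
  "steps": [
    [1,0.07,0.124,0,0,0,0],
    [1,0.14,0.248,0,0,0,0],
    [1,0.21,0.372,0,0,0,0],
    [1,0.28,0.496,0,0,0,0],
    [1,0.35,0.62,0,0,0,0]
  ]
}}

```text
time_s: 1.35
tool_pos: [0.4054, -0.0902, 0.2102]
tcp_rot: [0.99, 0.139, -0.0, 0.0]
wrist_force: [0.7, -0.1, 0.0]
gripper_width: -0.0003
grip_force: 0.0
```

>>> {"method": "play_rows", "body": {
  "steps": [
    [1,0.07,0.124,0,0,0,0],
    [1,0.14,0.248,0,0,0,0],
    [1,0.21,0.372,0,0,0,0],
    [1,0.28,0.496,0,0,0,0],
    [1,0.35,0.62,0,0,0,0]
  ]
}}

```text
time_s: 1.77
tool_pos: [0.493, 0.0648, 0.21]
tcp_rot: [0.99, 0.139, -0.0, 0.0]
wrist_force: [0.6, -0.4, -0.3]
gripper_width: -0.0001
grip_force: 0.0
```

>>> {"method": "play_rows", "body": {
  "steps": [
    [1,0.07,0.124,0,0,0,0],
    [1,0.14,0.248,0,0,0,0],
    [1,0.21,0.372,0,0,0,0],
    [1,0.28,0.496,0,0,0,0],
    [1,0.35,0.62,0,0,0,0]
  ]
}}

```text
time_s: 2.18
tool_pos: [0.5804, 0.2197, 0.2097]
tcp_rot: [0.99, 0.139, -0.0, 0.0]
wrist_force: [0.3, 0.4, 0.8]
gripper_width: -0.0001
grip_force: 0.0
```

Run:
```python
from bench import r
from h import *
st=r.state(); m=r.camera_model("wrist"); im=r.camera("wrist")[:,:,::-1]
print(st["time_s"],st["tool_pos"],st["tcp_rot"],st["wrist_force"],m)
cv2.imwrite("pics/w1.png",im)
```

```text
2.1833 [0.5804188  0.21967217 0.20973323] [ 9.90260415e-01  1.39226736e-01 -4.57655614e-04  1.27454686e-04] [0.30765549 0.35461801 0.77081687] {'fx': 378.9969939549084, 'fy': 378.9969939549084, 'cx': 319.42991149956333, 'cy': 240.96331299492005, 'rvec': array([-2.29425502,  1.72761477,  0.28119182]), 'tvec': array([0.05118957, 0.54537057, 0.57538715])}
```

View pics/w1.png

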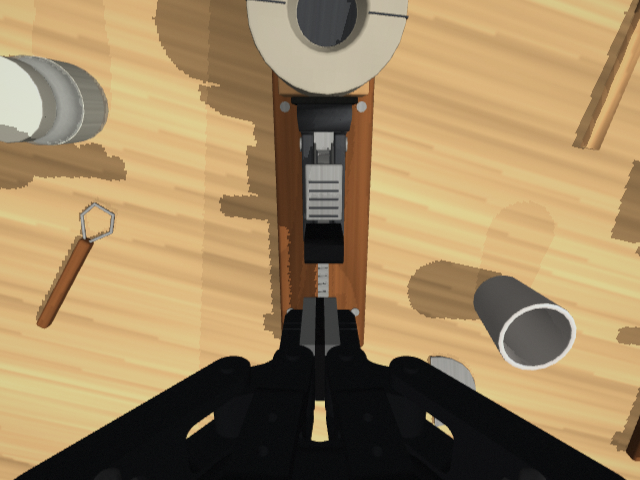

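The wrist view shows the striped pad from (306,165) to (342,222), the black post below it from y≈224 to 263, and the sliding jaw at (325,115). The closed fingers end at (320,298).

Run:
```python
from bench import r
from h import *
m=r.camera_model("wrist"); R=cv2.Rodrigues(m["rvec"])[0]; print("cam",-R.T@m["tvec"])
o=np.array([.62339,.22811,0]);a=np.radians(16);x=np.array([np.cos(a),np.sin(a),0]);y=np.array([-x[1],x[0],0])
def P(n,u,v,z): p=ray(m,u,v,z); print(n,p.round(4),"loc",((p-o)@x).round(4),((p-o)@y).round(4))
P("pad jaw L",306,165,.07);P("pad jaw R",342,165,.07);P("pad post L",305,222,.07);P("pad post R",343,222,.07)
for z in(.09,.1,.11):P("posttop front L",304,224,z);P("posttop front R",344,224,z);P("posttop back",324,263,z)
for q in((285,107),(361,107)):P("screw",*q,.015)
P("bar hi",324,270,.051);P("bar lo",321,296,.051)
P("jaw top back",325,131,.112)
b=r.state()["tool_pos"]-o;print("tcp loc",b@x,b@y, proj(m,r.state()["tool_pos"]))
```

```text
cam [0.66043432 0.2467492  0.37243148]
pad jaw L [0.6218 0.2478 0.07  ] loc 0.0039 0.0193
pad jaw R [0.6297 0.2205 0.07  ] loc 0.004 -0.009
pad post L [0.5767 0.236  0.07  ] loc -0.0427 0.0205
pad post R [0.5855 0.2059 0.07  ] loc -0.0425 -0.0109
posttop front L [0.5805 0.2371 0.09  ] loc -0.0388 0.0204
posttop front R [0.5892 0.2074 0.09  ] loc -0.0386 -0.0105
posttop back [0.5538 0.213  0.09  ] loc -0.0711 0.0047
posttop front L [0.5833 0.2374 0.1   ] loc -0.036 0.02
posttop front R [0.5917 0.2088 0.1   ] loc -0.0358 -0.0099
posttop back [0.5575 0.2142 0.1   ] loc -0.0671 0.0048
posttop front L [0.5861 0.2377 0.11  ] loc -0.0331 0.0195
posttop front R [0.5942 0.2102 0.11  ] loc -0.033 -0.0092
posttop back [0.5613 0.2154 0.11  ] loc -0.0632 0.0049
screw [0.6586 0.2796 0.015 ] loc 0.0481 0.0398
screw [0.6775 0.2147 0.015 ] loc 0.0483 -0.0278
bar hi [0.5324 0.2064 0.051 ] loc -0.0934 0.0042
bar lo [0.5064 0.2017 0.051 ] loc -0.1198 0.0068
jaw top back [0.652  0.2415 0.112 ] loc 0.0312 0.005
tcp loc -0.03954647527132223 0.007858872968009363 [[319.78217703 292.85539991]]
```

Run:
```python
from bench import r
from h import *
q=r.state(); m=r.camera_model("wrist"); im=r.camera("wrist")[:,:,::-1]; cv2.imwrite("pics/w2.png",im)
print(q["tool_pos"],np.abs(q["qvel"]).max())
old=cv2.imread("pics/w1.png"); g=lambda i:np.float32(cv2.cvtColor(i,6))[:280]
print("shift",cv2.phaseCorrelate(g(old),g(im)))
t=r.camera_model("top"); o=np.array([.62339,.22811,0]);a=np.radians(16);x=np.array([np.cos(a),np.sin(a),0]);y=np.array([-x[1],x[0],0])
T=lambda u,v,z: ray(t,205+u/4,155+v/4,z)
def P(n,p): print(n,p.round(4),"loc",((p-o)@x).round(4),((p-o)@y).round(4))
P("T screws",T(220,229,.015));P("",T(141,249,.015));P("",T(204,487,.015));P("",T(284,465,.015))
P("T mould",T(152,157,.118)); s=r.camera_model("scene");P("S mould",ray(s,345+167/3.5,235+326/3.5,.118))
P("S screws",ray(s,345+(594-405)/3.5,235+90/3.5,.015));P("",ray(s,345+(689-405)/3.5,235+112/3.5,.015))
P("T loop handle end",ray(t,180,303,.006));P("W",ray(m,43,325,.006))
a=cv2.resize(im[90:350,230:420],None,fx=3,fy=2.3*1.3,interpolation=2)[:600]
a=cv2.resize(im[90:350,230:420],None,fx=2.3,fy=2.3,interpolation=2);cv2.imwrite("pics/w2c.png",a)
```

```text
[0.58320929 0.22476395 0.20833467] 0.12461249274053235
shift ((5.881778989617487, 5.279671987483596), 0.6593605097797182)
T screws [0.6719 0.2082 0.015 ] loc 0.0412 -0.0325
 [0.6542 0.274  0.015 ] loc 0.0422 0.0357
 [0.4558 0.2169 0.015 ] loc -0.1642 0.0354
 [0.475  0.1508 0.015 ] loc -0.164 -0.0334
T mould [0.7133 0.2499 0.118 ] loc 0.0924 -0.0039
S mould [0.7197 0.2553 0.118 ] loc 0.1 -0.0004
S screws [0.4772 0.15   0.015 ] loc -0.1621 -0.0348
 [0.4584 0.216  0.015 ] loc -0.162 0.0338
T loop handle end [0.3654 0.4691 0.006 ] loc -0.1816 0.3027
W [0.3647 0.4795 0.006 ] loc -0.1794 0.313
```

View pics/w2c.png

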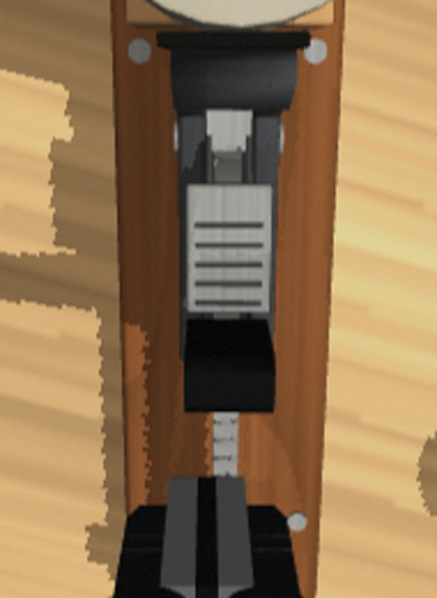

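Crop shows the same, sharper: pad (188,185)–(271,312), post (185,320)–(275,411), with its top front edge at about y 362. The arm was still settling, so I'll hold still and measure again, moving 6 mm across towards the bar axis.

>>> {"method": "play_rows", "body": {
  "steps": [
    [1,0,-0.016,-0.08,0,0,0],
    [1,0,-0.016,-0.16,0,0,0],
    [1,0,-0.016,-0.16,0,0,0],
    [1,0,-0.016,-0.16,0,0,0],
    [1,0,-0.016,-0.16,0,0,0]
  ]
}}

```text
time_s: 2.7
tool_pos: [0.5802, 0.2135, 0.1711]
tcp_rot: [0.99, 0.139, 0.0, 0.0]
wrist_force: [-0.3, 0.1, -0.2]
gripper_width: -0.0001
grip_force: 0.0
```

Run:
```python
from bench import r
from h import *
q=r.state(); m=r.camera_model("wrist"); im=r.camera("wrist")[:,:,::-1]
print(q["time_s"],q["tool_pos"],np.abs(q["qvel"]).max()); np.save("m3.npy",m)
cv2.imwrite("pics/w3c.png",cv2.resize(im[60:360,220:430],None,fx=2,fy=2,interpolation=2))
o=np.array([.62339,.22811,0]);a=np.radians(16);x=np.array([np.cos(a),np.sin(a),0]);y=np.array([-x[1],x[0],0])
for n,l in dict(pad1=(-.053,.015,.07),pad2=(-.053,-.015,.07),pad3=(-.007,.015,.07),pad4=(-.007,-.015,.07)).items(): print(n,(proj(m,o+l[0]*x+l[1]*y+[0,0,l[2]])[0]-[220,60])*2)
print("tcp",(proj(m,q["tool_pos"])[0]-[220,60])*2)
```

```text
2.7 [0.58019915 0.21353579 0.17113064] 0.019984222707459448
pad1 [153.15355693 361.9727412 ]
pad2 [234.56157444 361.97576995]
pad3 [150.62008164 237.02644799]
pad4 [236.48091029 237.0165965 ]
tcp [199.56730977 465.7074394 ]
```

View pics/w3c.png

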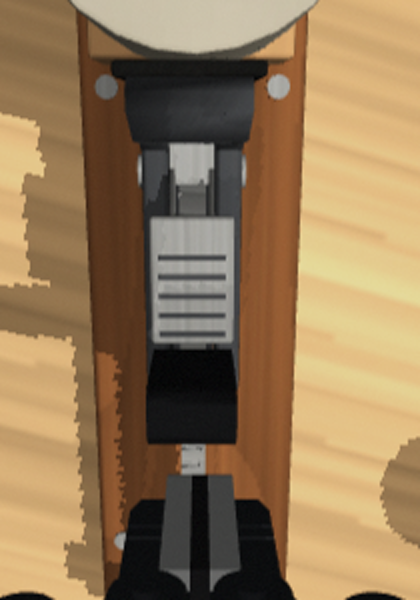

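Pad in this crop spans (151–235, 217–344), post y 350–442. It is laterally centred on my estimate, and about 7 mm farther +x than the top view gave. I'll take about +4 mm as a compromise, descend to just above the pad, and then feel for it.

>>> {"method": "play_rows", "body": {
  "steps": [
    [1,0.034,0.018,-0.1,0,0,0],
    [1,0.034,0.018,-0.2,0,0,0],
    [1,0.034,0.018,-0.29,0,0,0],
    [1,0.034,0.018,-0.35,0,0,0],
    [1,0.034,0.018,-0.364,0,0,0]
  ]
}}

```text
time_s: 3.17
tool_pos: [0.5875, 0.2179, 0.0776]
tcp_rot: [0.99, 0.139, -0.001, 0.0]
wrist_force: [-0.3, -0.4, 0.1]
gripper_width: -0.0
grip_force: 0.0
```

>>> {"method": "play_rows", "body": {
  "steps": [
    [1,0,0,0,0,0,0],
    [1,0,0,0,0,0,0]
  ]
}}

```text
time_s: 3.33
tool_pos: [0.5897, 0.2185, 0.081]
tcp_rot: [0.99, 0.139, 0.001, -0.0]
wrist_force: [-0.6, -0.4, -0.3]
gripper_width: -0.0001
grip_force: 0.0
```

Run:
```python
from bench import r
from h import *
q=r.state(); im=r.camera("wrist")[:,:,::-1]
print(q["time_s"],q["tool_pos"],q["wrist_force"])
s=r.camera("scene")[:,:,::-1]
c=np.zeros((480,760,3),np.uint8); c[:,:360]=cv2.resize(im[60:300,230:410],None,fx=2,fy=2); c[:480,360:]=cv2.resize(s[220:340,360:460],None,fx=4,fy=4,interpolation=2)
cv2.imwrite("pics/w4.png",c)
```

```text
3.3333 [0.58968893 0.21854236 0.08096892] [-0.55299275 -0.38135476 -0.32179051]
```

View pics/w4.png

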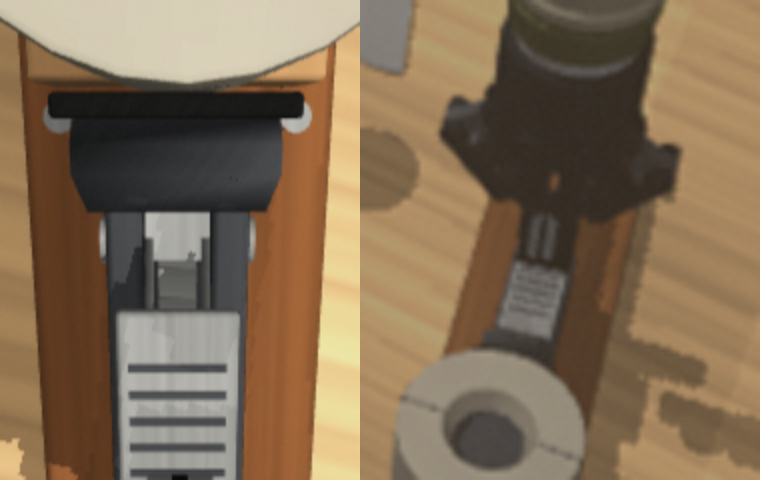

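Run:
```python
from bench import r
from h import *
q=r.state(); m=r.camera_model("wrist");im=r.camera("wrist")[:,:,::-1]
print(q["tool_pos"],q["wrist_force"],np.abs(q["qvel"]).max())
cv2.imwrite("pics/w5.png",cv2.resize(im[200:440,220:420],None,fx=2.5,fy=2.5,interpolation=2))
o=np.array([.62339,.22811,0]);a=np.radians(16);x=np.array([np.cos(a),np.sin(a),0])
print("tcp",(proj(m,q["tool_pos"])[0]-[220,200])*2.5)
for v in(204,216.5):
    print(v,(ray(m,320,v,.07)-o)@x)
print("tcp loc",(q["tool_pos"]-o)@x)
```

```text
[0.59011845 0.21870409 0.08144429] [0.04265665 0.07432137 0.12228879] 0.005909344426913911
tcp [249.43155553 232.19507204]
204 0.006150100901704964
216.5 6.013759862489325e-05
tcp loc -0.03457528824502457
```

View pics/w5.png

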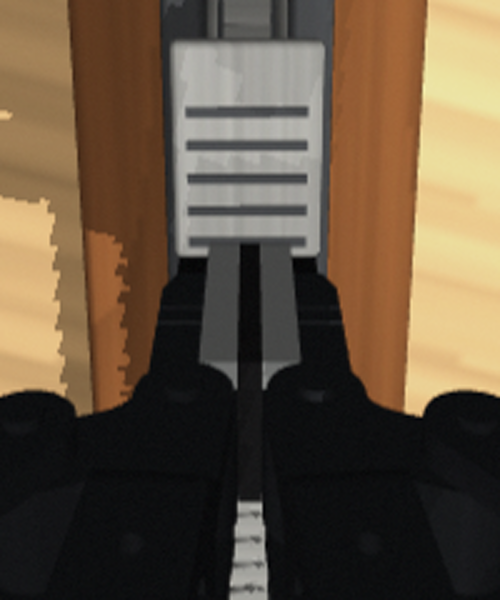

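The fingertips' front edge shows at (250,243), next to the last stripe, near the pad's post-side end. I'll check this against the scene view.

Run:
```python
from bench import r
from h import *
s=r.camera_model("scene");o=np.array([.62339,.22811,0]);a=np.radians(16);x=np.array([np.cos(a),np.sin(a),0]);y=np.array([-x[1],x[0],0])
for n,u,v,z in(("tip",542,262,.081),("padjaw",530,337,.07)):
    p=ray(s,360+(u-360)/4,220+v/4,z)-o; print(n,p@x,p@y)
p=r.state()["tool_pos"]
for d in(0,.011): print(d,(proj(s,p+d*x)[0]-[360,220])*4+[360,0])
im=cv2.imread("pics/w4.png")[150:350,460:660]; cv2.imwrite("pics/s4.png",cv2.resize(im,None,fx=3,fy=3,interpolation=2))
```

```text
tip -0.04057437510368068 0.00028307115382290713
padjaw 0.0034778747190792464 0.003831257059954454
0 [539.68773851 269.75100519]
0.011 [535.6281676  285.02467431]
```

View pics/s4.png

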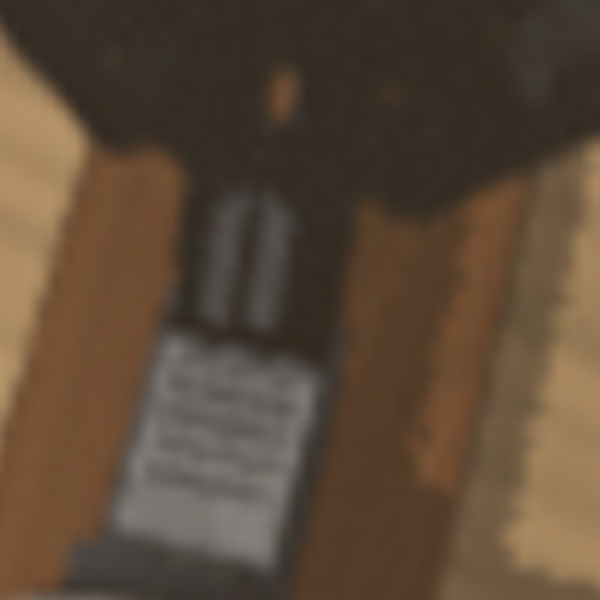

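Both views put the tips over the post-side part of the pad. They are already below the post's top with zero force, so they are clear of it. Next I'll descend and feel.

>>> {"method": "play_rows", "body": {
  "steps": [
    [1,0,0,-0.012,0,0,0],
    [1,0,0,-0.024,0,0,0],
    [1,0,0,-0.036,0,0,0],
    [1,0,0,-0.036,0,0,0]
  ]
}}

```text
time_s: 3.82
tool_pos: [0.5882, 0.2183, 0.0695]
tcp_rot: [0.99, 0.139, -0.001, 0.0]
wrist_force: [1.0, -0.6, -1.1]
gripper_width: -0.0003
grip_force: 0.0
```

>>> {"method": "play_rows", "body": {
  "steps": [
    [1,0,0,-0.006,0,0,0],
    [1,0,0,-0.012,0,0,0],
    [1,0,0,-0.012,0,0,0]
  ]
}}

```text
time_s: 4.07
tool_pos: [0.5884, 0.2184, 0.0668]
tcp_rot: [0.99, 0.139, -0.0, 0.0]
wrist_force: [-0.6, 0.4, -0.3]
gripper_width: 0.0001
grip_force: 0.0
```

>>> {"method": "play_rows", "body": {
  "steps": [
    [1,0,0,-0.006,0,0,0],
    [1,0,0,-0.008,0,0,0],
    [1,0,0,-0.008,0,0,0]
  ]
}}

```text
time_s: 4.32
tool_pos: [0.5886, 0.2184, 0.0651]
tcp_rot: [0.99, 0.139, -0.0, 0.0]
wrist_force: [0.0, 0.9, -0.6]
gripper_width: 0.0001
grip_force: 0.0
```

>>> {"method": "play_rows", "body": {
  "steps": [
    [1,0,0,-0.004,0,0,0],
    [1,0,0,-0.008,0,0,0],
    [1,0,0,-0.008,0,0,0]
  ]
}}

```text
time_s: 4.57
tool_pos: [0.5886, 0.2184, 0.0631]
tcp_rot: [0.99, 0.139, -0.0, 0.0]
wrist_force: [-0.2, -0.2, 0.2]
gripper_width: -0.0
grip_force: 0.0
```

>>> {"method": "play_rows", "body": {
  "steps": [
    [1,0,0,-0.004,0,0,0],
    [1,0,0,-0.008,0,0,0],
    [1,0,0,-0.008,0,0,0]
  ]
}}

```text
time_s: 4.82
tool_pos: [0.5886, 0.2184, 0.0611]
tcp_rot: [0.99, 0.139, -0.0, 0.0]
wrist_force: [0.7, -0.7, -1.2]
gripper_width: -0.0
grip_force: 0.0
```

Run:
```python
from bench import r
from h import *
q=r.state(); im=r.camera("wrist")[:,:,::-1]; r.camera
print(q["tool_pos"],q["wrist_force"])
s=r.camera("scene")[:,:,::-1]
c=np.zeros((600,800,3),np.uint8); c[:600,:400]=cv2.resize(im[180:420,240:400],None,fx=2.5,fy=2.5,interpolation=2); c[:600,400:]=cv2.resize(s[240:315,380:430],None,fx=8,fy=8,interpolation=2)
cv2.imwrite("pics/w6.png",c)
```

```text
[0.58856126 0.2184168  0.06107665] [ 0.68180522 -0.69661531 -1.23677861]
```

View pics/w6.png

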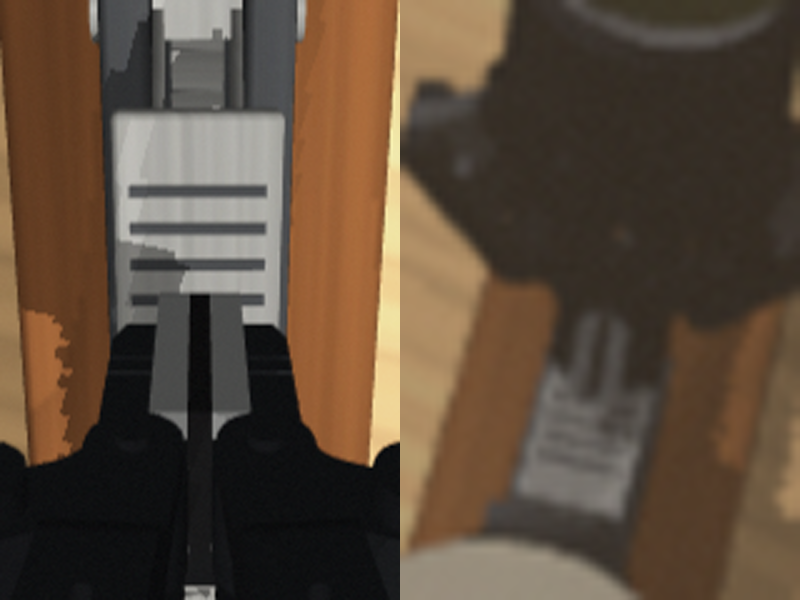

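The left half shows the tips at (200,295), by the pad's 4th stripe. There is no contact yet at TCP z = 0.061, so the real finger ends lie a little above the nominal TCP. I'll continue by force.

>>> {"method": "play_rows", "body": {
  "steps": [
    [1,0,0,-0.004,0,0,0],
    [1,0,0,-0.008,0,0,0],
    [1,0,0,-0.008,0,0,0]
  ]
}}

```text
time_s: 5.17
tool_pos: [0.5886, 0.2184, 0.0591]
tcp_rot: [0.99, 0.139, -0.0, 0.0]
wrist_force: [0.6, 0.3, -0.8]
gripper_width: -0.0004
grip_force: 0.0
```

>>> {"method": "play_rows", "body": {
  "steps": [
    [1,0,0,-0.004,0,0,0],
    [1,0,0,-0.008,0,0,0],
    [1,0,0,-0.008,0,0,0]
  ]
}}

```text
time_s: 5.42
tool_pos: [0.5885, 0.2184, 0.0571]
tcp_rot: [0.99, 0.139, -0.0, 0.0]
wrist_force: [-0.0, -0.2, -0.1]
gripper_width: -0.0001
grip_force: 0.0
```

>>> {"method": "play_rows", "body": {
  "steps": [
    [1,0,0,-0.004,0,0,0],
    [1,0,0,-0.008,0,0,0],
    [1,0,0,-0.008,0,0,0]
  ]
}}

```text
time_s: 5.67
tool_pos: [0.5886, 0.2184, 0.0551]
tcp_rot: [0.99, 0.139, -0.0, 0.0]
wrist_force: [-0.5, -0.1, 0.3]
gripper_width: 0.0003
grip_force: 0.0
```

>>> {"method": "play_rows", "body": {
  "steps": [
    [1,0,0,-0.004,0,0,0],
    [1,0,0,-0.008,0,0,0],
    [1,0,0,-0.008,0,0,0]
  ]
}}

```text
time_s: 5.92
tool_pos: [0.5885, 0.2184, 0.0531]
tcp_rot: [0.99, 0.139, -0.0, 0.0]
wrist_force: [-0.6, 0.2, -0.1]
gripper_width: 0.0001
grip_force: 0.0
```

Run:
```python
from bench import r
from h import *
q=r.state(); m=r.camera_model("wrist"); im=r.camera("wrist")[:,:,::-1]; cv2.imwrite("pics/w7.png",im)
print(q["tool_pos"],q["wrist_force"],q["tau"].round(2))
g=cv2.cvtColor(im,6); print("u295",list(g[205:330:2,293:298].mean(1).astype(int))); print("u308",list(g[205:330:2,308:312].mean(1).astype(int)))
print("row260",list(g[258:262,270:370:2].mean(0).astype(int)))
c=cv2.imread("pics/w6.png"); c=cv2.cvtColor(c,6); print("w6 u295",list(c[62:375:5,132:145].mean(1).astype(int)));print("w6 u309",list(c[62:375:5,170:180].mean(1).astype(int)))
o=np.array([.62339,.22811,0]);a=np.radians(16);x=np.array([np.cos(a),np.sin(a),0])
for z in(.06,.065,.07): print(z,proj(m,[o+l*x+[0,0,z] for l in(0,-.046)]).round(1).tolist())
print(proj(m,q["tool_pos"]))
```

```text
[0.58852299 0.21844128 0.05305716] [-0.62807071  0.17428546 -0.10816107] [ -0.   -55.71  27.49  -0.06   0.    -0.  ]
u295 [np.int64(45), np.int64(46), np.int64(46), np.int64(46), np.int64(46), np.int64(46), np.int64(46), np.int64(46), np.int64(46), np.int64(45), np.int64(46), np.int64(46), np.int64(73), np.int64(138), np.int64(170), np.int64(180), np.int64(180), np.int64(188), np.int64(187), np.int64(188), np.int64(186), np.int64(185), np.int64(183), np.int64(182), np.int64(179), np.int64(179), np.int64(176), np.int64(175), np.int64(89), np.int64(78), np.int64(107), np.int64(174), np.int64(175), np.int64(180), np.int64(178), np.int64(176), np.int64(64), np.int64(78), np.int64(138), np.int64(181), np.int64(152), np.int64(114), np.int64(114), np.int64(84), np.int64(48), np.int64(47), np.int64(108), np.int64(108), np.int64(108), np.int64(108), np.int64(107), np.int64(44), np.int64(33), np.int64(15), np.int64(15), np.int64(15), np.int64(15), np.int64(15), np.int64(15), np.int64(21), np.int64(15), np.int64(15), np.int64(24)]
u308 [np.int64(144), np.int64(118), np.int64(100), np.int64(100)
[... 2891 characters left out ...]
t64(170), np.int64(83), np.int64(75), np.int64(130), np.int64(176), np.int64(173), np.int64(174), np.int64(174), np.int64(131), np.int64(72), np.int64(87), np.int64(167), np.int64(172), np.int64(174), np.int64(149), np.int64(129), np.int64(51), np.int64(42), np.int64(98), np.int64(106), np.int64(105), np.int64(109), np.int64(89), np.int64(72), np.int64(74), np.int64(74), np.int64(75), np.int64(74), np.int64(75), np.int64(74), np.int64(74), np.int64(75), np.int64(74), np.int64(74), np.int64(74), np.int64(75), np.int64(74), np.int64(74), np.int64(75)]
0.06 [[320.4, 223.9], [320.3, 318.5]]
0.065 [[320.5, 227.2], [320.4, 324.1]]
0.07 [[320.5, 230.6], [320.4, 330.0]]
[[319.682101   292.90219067]]
```

The lever is still up (the pad is where predicted), and the tips are a few mm above it. The fingers end about 19 mm short of the nominal TCP. I'll move 4 mm away from the post and continue down.

>>> {"method": "play_rows", "body": {
  "steps": [
    [1,0.015,0.0044,0,0,0,0],
    [1,0.015,0.0044,-0.006,0,0,0],
    [1,0.015,0.0044,-0.008,0,0,0],
    [1,0.015,0.0044,-0.008,0,0,0]
  ]
}}

```text
time_s: 6.3
tool_pos: [0.5924, 0.2195, 0.0511]
tcp_rot: [0.99, 0.139, -0.0, 0.0]
wrist_force: [0.3, -0.1, -1.1]
gripper_width: 0.0001
grip_force: 0.0
```

>>> {"method": "play_rows", "body": {
  "steps": [
    [1,0,0,-0.004,0,0,0],
    [1,0,0,-0.008,0,0,0],
    [1,0,0,-0.008,0,0,0]
  ]
}}

```text
time_s: 6.55
tool_pos: [0.5924, 0.2195, 0.0492]
tcp_rot: [0.99, 0.139, -0.0, 0.0]
wrist_force: [-0.4, 0.7, 0.6]
gripper_width: 0.0002
grip_force: 0.0
```

>>> {"method": "play_rows", "body": {
  "steps": [
    [1,0,0,-0.004,0,0,0],
    [1,0,0,-0.008,0,0,0],
    [1,0,0,-0.008,0,0,0]
  ]
}}

```text
time_s: 6.8
tool_pos: [0.5923, 0.2195, 0.0476]
tcp_rot: [0.99, 0.139, -0.0, 0.0]
wrist_force: [-1.7, -0.7, 5.3]
gripper_width: -0.0
grip_force: 2.4
```

Contact at TCP z ≈ 0.0485 with 5 N, in the lever's range. Now press about 8 mm.

>>> {"method": "play_rows", "body": {
  "steps": [
    [1,0,0,-0.006,0,0,0],
    [1,0,0,-0.012,0,0,0],
    [1,0,0,-0.012,0,0,0]
  ]
}}

```text
time_s: 7.05
tool_pos: [0.591, 0.2192, 0.0443]
tcp_rot: [0.99, 0.139, -0.001, 0.0]
wrist_force: [-5.7, -1.6, 7.0]
gripper_width: -0.0001
grip_force: 3.6
```

>>> {"method": "play_rows", "body": {
  "steps": [
    [1,0,0,-0.004,0,0,0],
    [1,0,0,-0.008,0,0,0],
    [1,0,0,-0.008,0,0,0]
  ]
}}

```text
time_s: 7.3
tool_pos: [0.5903, 0.2189, 0.0422]
tcp_rot: [0.99, 0.139, -0.002, 0.0]
wrist_force: [-6.2, -2.1, 7.2]
gripper_width: 0.0004
grip_force: 4.2
```

>>> {"method": "play_rows", "body": {
  "steps": [
    [1,0,0,-0.004,0,0,0],
    [1,0,0,-0.006,0,0,0],
    [1,0,0,-0.006,0,0,0]
  ]
}}

```text
time_s: 7.55
tool_pos: [0.5903, 0.219, 0.0408]
tcp_rot: [0.99, 0.139, -0.002, 0.0]
wrist_force: [-6.1, -1.6, 7.1]
gripper_width: -0.0004
grip_force: 4.3
```

Depth is 7.7 mm at 7 N, so the ratchet should be free. I'll push towards the post.

>>> {"method": "play_rows", "body": {
  "steps": [
    [1,-0.008,-0.002,-0.002,0,0,0],
    [1,-0.016,-0.0045,-0.004,0,0,0],
    [1,-0.023,-0.0066,-0.004,0,0,0],
    [1,-0.031,-0.009,-0.004,0,0,0],
    [1,-0.031,-0.009,-0.004,0,0,0]
  ]
}}

```text
time_s: 7.97
tool_pos: [0.5854, 0.2175, 0.0405]
tcp_rot: [0.99, 0.139, 0.001, -0.0]
wrist_force: [1.5, 1.0, 5.0]
gripper_width: -0.0002
grip_force: 2.1
```

>>> {"method": "play_rows", "body": {
  "steps": [
    [1,-0.008,-0.002,0,0,0,0],
    [1,-0.016,-0.0045,0,0,0,0],
    [1,-0.023,-0.0066,0,0,0,0],
    [1,-0.031,-0.009,0,0,0,0],
    [1,-0.031,-0.009,0,0,0,0]
  ]
}}

```text
time_s: 8.38
tool_pos: [0.5763, 0.2149, 0.0398]
tcp_rot: [0.99, 0.139, -0.0, 0.0]
wrist_force: [0.3, 0.3, 4.3]
gripper_width: -0.0001
grip_force: 2.3
```

Run:
```python
from bench import r
from h import *
q=r.state(); im=r.camera("wrist")[:,:,::-1]; print(q["tool_pos"],q["wrist_force"])
g=cv2.cvtColor(im,6).astype(int); print("u295",g[205:330:2,293:298].mean(1).astype(int).tolist())
```

```text
[0.57630623 0.21486248 0.03977491] [0.29343021 0.32531075 4.27539852]
u295 [50, 44, 40, 41, 41, 41, 42, 42, 42, 43, 43, 42, 42, 43, 68, 100, 151, 172, 175, 175, 175, 175, 174, 174, 175, 174, 176, 178, 174, 174, 174, 66, 77, 84, 110, 111, 115, 106, 58, 47, 73, 106, 107, 107, 106, 49, 48, 83, 106, 106, 106, 89, 30, 16, 17, 16, 15, 16, 16, 22, 16, 16, 26]
```

The pad moves along with the fingers, so the jaw is sliding. I'll continue with slightly more press.

>>> {"method": "play_rows", "body": {
  "steps": [
    [1,-0.015,-0.0044,-0.002,0,0,0],
    [1,-0.03,-0.0088,-0.004,0,0,0],
    [1,-0.046,-0.0132,-0.004,0,0,0],
    [1,-0.062,-0.0176,-0.004,0,0,0],
    [1,-0.077,-0.022,-0.004,0,0,0]
  ]
}}

```text
time_s: 8.85
tool_pos: [0.5583, 0.2097, 0.0395]
tcp_rot: [0.99, 0.139, 0.001, -0.0]
wrist_force: [2.7, 0.0, 7.4]
gripper_width: 0.0001
grip_force: 4.1
```

>>> {"method": "play_rows", "body": {
  "steps": [
    [1,-0.015,-0.0044,0,0,0,0],
    [1,-0.03,-0.0088,0,0,0,0],
    [1,-0.046,-0.0132,0,0,0,0],
    [1,-0.062,-0.0176,0,0,0,0],
    [1,-0.077,-0.022,0,0,0,0]
  ]
}}

```text
time_s: 9.27
tool_pos: [0.539, 0.2041, 0.0394]
tcp_rot: [0.99, 0.139, 0.001, 0.0]
wrist_force: [2.7, 0.6, 7.2]
gripper_width: -0.0
grip_force: 4.1
```

Run:
```python
from bench import r
from h import *
q=r.state(); im=r.camera("wrist")[:,:,::-1]; print(q["tool_pos"],q["wrist_force"])
g=cv2.cvtColor(im,6).astype(int); print("u295",g[205:330:2,293:298].mean(1).astype(int).tolist())
```

```text
[0.53904955 0.20407693 0.03943789] [2.67654368 0.56234701 7.19974505]
u295 [41, 40, 43, 41, 40, 42, 41, 43, 43, 41, 42, 43, 43, 43, 66, 97, 142, 175, 177, 177, 177, 177, 177, 177, 176, 177, 177, 176, 188, 184, 182, 73, 59, 66, 110, 121, 123, 107, 66, 49, 57, 107, 108, 108, 107, 58, 49, 74, 107, 108, 108, 99, 29, 16, 16, 16, 16, 16, 17, 22, 17, 17, 27]
```

>>> {"method": "play_rows", "body": {
  "steps": [
    [1,-0.015,-0.0044,0,0,0,0],
    [1,-0.03,-0.0088,0,0,0,0],
    [1,-0.046,-0.0132,0,0,0,0],
    [1,-0.062,-0.0176,0,0,0,0],
    [1,-0.077,-0.022,0,0,0,0]
  ]
}}

```text
time_s: 9.73
tool_pos: [0.5198, 0.1986, 0.0394]
tcp_rot: [0.99, 0.139, 0.001, 0.0]
wrist_force: [2.6, -0.1, 6.4]
gripper_width: -0.0001
grip_force: 4.0
```

>>> {"method": "play_rows", "body": {
  "steps": [
    [1,-0.015,-0.0044,0,0,0,0],
    [1,-0.03,-0.0088,0,0,0,0],
    [1,-0.046,-0.0132,0,0,0,0],
    [1,-0.062,-0.0176,0,0,0,0],
    [1,-0.077,-0.022,0,0,0,0]
  ]
}}

```text
time_s: 10.15
tool_pos: [0.5006, 0.193, 0.0394]
tcp_rot: [0.99, 0.139, 0.001, 0.0]
wrist_force: [2.5, 0.7, 7.1]
gripper_width: -0.0001
grip_force: 4.0
```

>>> {"method": "play_rows", "body": {
  "steps": [
    [1,-0.006,-0.0017,0,0,0,0],
    [1,-0.012,-0.0034,0,0,0,0],
    [1,-0.018,-0.0051,0,0,0,0],
    [1,-0.023,-0.0066,0,0,0,0],
    [1,-0.023,-0.0066,0,0,0,0]
  ]
}}

```text
time_s: 10.57
tool_pos: [0.4944, 0.1913, 0.0393]
tcp_rot: [0.99, 0.139, 0.0, 0.0]
wrist_force: [1.1, -0.5, 8.5]
gripper_width: -0.0001
grip_force: 3.2
```

Now slowly, watching the force for the stop.

>>> {"method": "play_rows", "body": {
  "steps": [
    [1,-0.005,-0.0014,0,0,0,0],
    [1,-0.01,-0.0028,0,0,0,0],
    [1,-0.015,-0.0043,0,0,0,0],
    [1,-0.015,-0.0043,0,0,0,0]
  ]
}}

```text
time_s: 10.9
tool_pos: [0.4907, 0.1902, 0.0393]
tcp_rot: [0.99, 0.139, 0.0, 0.0]
wrist_force: [1.2, -0.9, 7.7]
gripper_width: -0.0001
grip_force: 3.3
```

>>> {"method": "play_rows", "body": {
  "steps": [
    [1,-0.005,-0.0014,0,0,0,0],
    [1,-0.01,-0.0028,0,0,0,0],
    [1,-0.01,-0.0028,0,0,0,0]
  ]
}}

```text
time_s: 11.15
tool_pos: [0.4882, 0.1895, 0.0393]
tcp_rot: [0.99, 0.139, 0.0, 0.0]
wrist_force: [1.2, -0.2, 7.7]
gripper_width: -0.0001
grip_force: 3.3
```

>>> {"method": "play_rows", "body": {
  "steps": [
    [1,-0.004,-0.0012,0,0,0,0],
    [1,-0.008,-0.0023,0,0,0,0],
    [1,-0.008,-0.0023,0,0,0,0]
  ]
}}

```text
time_s: 11.4
tool_pos: [0.4863, 0.189, 0.0393]
tcp_rot: [0.99, 0.139, 0.0, 0.0]
wrist_force: [2.4, -0.6, 7.5]
gripper_width: -0.0
grip_force: 3.4
```

>>> {"method": "play_rows", "body": {
  "steps": [
    [1,-0.004,-0.0012,0,0,0,0],
    [1,-0.008,-0.0023,0,0,0,0],
    [1,-0.008,-0.0023,0,0,0,0]
  ]
}}

```text
time_s: 11.65
tool_pos: [0.4846, 0.1885, 0.0393]
tcp_rot: [0.99, 0.139, 0.001, 0.0]
wrist_force: [2.6, -0.0, 7.2]
gripper_width: -0.0001
grip_force: 3.8
```

>>> {"method": "play_rows", "body": {
  "steps": [
    [1,-0.004,-0.0012,0,0,0,0],
    [1,-0.008,-0.0023,0,0,0,0],
    [1,-0.008,-0.0023,0,0,0,0]
  ]
}}

```text
time_s: 11.9
tool_pos: [0.4848, 0.1885, 0.0394]
tcp_rot: [0.99, 0.139, 0.003, -0.0]
wrist_force: [7.5, 2.4, 1.6]
gripper_width: 0.0001
grip_force: 7.1
```

The motion stopped at x = 0.4847 with the push force rising to 7.8 N, at the distance expected for the end stop. I'll ease the push slightly and lift straight up, so friction does not drag the jaw forward.

>>> {"method": "play_rows", "body": {
  "steps": [
    [1,0.004,0.0011,0.004,0,0,0],
    [1,0.004,0.0011,0.015,0,0,0],
    [1,0.004,0.0011,0.03,0,0,0],
    [1,0.006,0.0017,0.05,0,0,0],
    [1,0.008,0.0023,0.07,0,0,0]
  ]
}}

```text
time_s: 12.32
tool_pos: [0.4845, 0.1886, 0.0557]
tcp_rot: [0.99, 0.139, 0.0, -0.0]
wrist_force: [3.8, 1.0, -3.6]
gripper_width: -0.0001
grip_force: 2.5
```

>>> {"method": "play_rows", "body": {
  "steps": [
    [1,0.008,0.0023,0.04,0,0,0],
    [1,0.008,0.0023,0.12,0,0,0],
    [1,0.008,0.0023,0.24,0,0,0],
    [1,0.008,0.0023,0.4,0,0,0],
    [1,0.008,0.0023,0.55,0,0,0]
  ]
}}

```text
time_s: 12.73
tool_pos: [0.4833, 0.1885, 0.1934]
tcp_rot: [0.99, 0.139, -0.003, 0.0]
wrist_force: [1.0, -0.1, -0.2]
gripper_width: -0.0002
grip_force: 0.0
```

>>> {"method": "play_rows", "body": {
  "steps": [
    [1,-0.1,-0.16,0.1,0,0,0],
    [1,-0.15,-0.32,0.1,0,0,0],
    [1,-0.2,-0.48,0.1,0,0,0],
    [1,-0.25,-0.64,0.1,0,0,0],
    [1,-0.3,-0.8,0.1,0,0,0]
  ]
}}

```text
time_s: 13.15
tool_pos: [0.4118, -0.0011, 0.2178]
tcp_rot: [0.99, 0.14, -0.002, -0.0]
wrist_force: [0.1, -0.5, 0.3]
gripper_width: -0.0
grip_force: 0.0
```

>>> {"method": "play_rows", "body": {
  "steps": [
    [1,0,-0.16,0,0,0,0],
    [1,-0.1,-0.32,0,0,0,0],
    [1,-0.1,-0.48,0,0,0,0],
    [1,-0.1,-0.6,0,0,0,0],
    [1,-0.1,-0.6,0,0,0,0]
  ]
}}

```text
time_s: 13.57
tool_pos: [0.388, -0.1547, 0.2176]
tcp_rot: [0.991, 0.136, -0.001, 0.0]
wrist_force: [0.4, 0.2, 0.2]
gripper_width: -0.0002
grip_force: 0.0
```

Run:
```python
from bench import r
from h import *
q=r.state(); im=r.camera("top")[:,:,::-1]; cv2.imwrite("pics/top2.png",im); print(q["time_s"],q["tool_pos"],q["wrist_force"])
m=r.camera_model("top"); o=np.array([.62339,.22811,0]);a=np.radians(16);x=np.array([np.cos(a),np.sin(a),0])
g0=cv2.cvtColor(cv2.imread("pics/top.png"),6).astype(float);g1=cv2.cvtColor(im,6).astype(float)
L=np.arange(.06,-.21,-.005); p=proj(m,[o+l*x+[0,0,.07] for l in L]).astype(np.float32)
for g in(g0,g1): print(list(zip((L*1000).astype(int).tolist(),cv2.remap(g.astype(np.float32),p[:,:1],p[:,1:],1).ravel().astype(int).tolist())))
# shifts of moulds and others
def sh(n,x0,y0,x1,y1):
    A,B=[np.float32(g[y0:y1,x0:x1]) for g in(g0,g1)]; print(n,cv2.phaseCorrelate(A,B),np.abs(A-B).max())
sh("round",222,172,260,210);sh("square",365,180,420,255);sh("beaker",305,240,335,268);sh("jar",165,215,195,245);sh("kidney",305,280,332,310);sh("knife",315,155,332,208)
sh("loop",172,255,203,306)
B=g1[150:300,205:305];A=g0[230:275,235:270].astype(np.float32)
t=g0[216:262,242:266]; res=cv2.matchTemplate(np.float32(g1[210:300,235:290]),np.float32(t),5);print("tmpl",cv2.minMaxLoc(res))
```

```text
13.5667 [ 0.38801544 -0.15470398  0.21757147] [0.39657211 0.20127611 0.24343035]
[(60, 146), (55, 87), (50, 49), (45, 63), (40, 68), (35, 64), (30, 53), (25, 67), (20, 117), (15, 139), (10, 130), (5, 91), (0, 94), (-4, 130), (-9, 129), (-14, 113), (-19, 116), (-24, 117), (-29, 110), (-34, 109), (-39, 113), (-44, 112), (-49, 72), (-54, 43), (-59, 46), (-64, 45), (-69, 47), (-74, 89), (-79, 125), (-84, 128), (-89, 126), (-94, 129), (-99, 127), (-104, 129), (-109, 130), (-114, 123), (-119, 126), (-124, 123), (-129, 124), (-134, 127), (-139, 126), (-144, 130), (-149, 127), (-154, 122), (-159, 132), (-164, 133), (-169, 132), (-174, 129), (-179, 103), (-184, 75), (-189, 78), (-194, 78), (-199, 74), (-204, 83)]
[(60, 130), (55, 78), (50, 70), (45, 98), (40, 120), (35, 119), (30, 120), (25, 119), (20, 121), (15, 119), (10, 115), (5, 120), (0, 119), (-4, 121), (-9, 119), (-14, 115), (-19, 123), (-24, 119), (-29, 120), (-34, 119), (-39, 115), (-44, 120), (-49, 105), (-54, 53), (-59, 53), (-64, 65), (-69, 60), (-74, 53), (-79, 78), (-84, 126), (-89, 131), (-94, 122), (-99, 88), (-104, 96), (-109, 124), (-114, 122), (-119, 111), (-124, 108), (-129, 110), (-134, 108), (-139, 112), (-144, 113), (-149, 106), (-154, 82), (-159, 44), (-164, 45), (-169, 42), (-174, 58), (-179, 86), (-184, 73), (-189, 73), (-194, 71), (-199, 69), (-204, 79)]
round ((0.0065390904621907, -0.21023934340887251), 1.0005146116018295) 30.0
square ((-0.039445900563773506, 0.5385604790696874), 0.9812245445251465) 12.0
beaker ((0.01916513112586138, 0.22896051276902618), 0.99434843911065) 12.0
jar ((-0.008825159955147655, 0.02777689155144536), 0.9946371026171579) 4.0
kidney ((0.1183831571068854, 0.09983788213098954), 0.7040417223800848) 36.0
knife ((0.030758684549210713, -0.004798834175019806), 0.8936098996135924) 10.0
loop ((0.09793421826820392, 0.07065714861708727), 0.7799517890369451) 41.0
tmpl (-0.23650550842285156, 0.7187461853027344, (31, 0), (15, 37))
```

The top view shows the jaw moved by about 104 mm, so the post is at the end stop. The moulds and other things have not moved, and the hand is clear.

>>> {"method": "play_rows", "body": {
  "steps": [
    [1,0,0,0,0,0,0],
    [1,0,0,0,0,0,0],
    [1,0,0,0,0,0,0]
  ]
}}

```text
time_s: 13.87
tool_pos: [0.3889, -0.1487, 0.2183]
tcp_rot: [0.99, 0.14, -0.001, -0.001]
wrist_force: [-0.1, -0.2, 0.7]
gripper_width: 0.0003
grip_force: 0.0
```

```bash
python3 -c "
from bench import r
print(r.close_job())"
```

```text
the job is handed in; nothing more can be done
None
```

I pressed the round clamp's thumb lever down and pushed its jaw back by the post about 104 mm to the end stop (about 8 N at the stop); in the last top view both moulds stand where they were, the hand is clear, and the job is handed in at 13.9 s, though the hand-in call returned no verdict.

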